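# Book the job, then hold the bench gauge open

## Task

Take the blue-handled code reader from its dock, aim its window straight down at the code on the green job card and hold it steady there for a second, about 5 to 12 cm above the card, then stand it upright back in its dock and let go. Then take the black post on the bench gauge's spring carriage, pull the carriage open until its pointers lie in the middle of the red marks, and finish while still holding it there, because it springs shut if released. Leave the loose measuring tools and steel parts where they are.

Things in the scene. Friction and masses are not known exactly. Their poses are not given: they have to be found in the camera images.
- reader: loose code reader, 150 to 310 g, standing in its dock at the start: black head 64 (x) x 50 (y) x 36 mm high, grey collar up to 49 mm, then an upright blue handle 28 x 28 mm square from 49 to 120 mm above the underside (yellow patch near its top). Origin: centre of the underside; z up through the handle. The handle is best pinched about 100 mm above the underside
- reader_window (a point): centre of the reader's scanning window, in the underside of the head; it looks along the reader's own -z (straight down when the reader is upright)
- dock: fixed black open-topped dock with inner floor 76 (x) x 62 (y) mm, that is 6 mm of play on each side of the reader, 4 mm walls 14 mm high, floor 4 mm above the table. Origin: centre of the underside, on the table; the reader stands in it with its x along the dock's x (either way round)
- green_card_code (a point): centre of the black code pattern, 37 mm square, on the job card in the GREEN frame: fixed flat plate 70 (x) x 95 (y) mm, this point 8 mm above the table on the card's upper face. The card to be scanned
- red_card_code (a point): the same on the like job card in the RED frame: another job, not to be scanned
- gauge: fixed bench gauge, base 260 (x) x 130 (y) x 20 mm; origin: centre of the underside, on the table. Its -x (roughly towards the robot) is the pull-open direction. White scales along both sides, 44 mm high; at +x an aluminium anvil block 72 mm high, near face at x = 93 mm, with a round dial on top to 90 mm (reaching back to x = 82); at -x a blue spring housing 54 mm high, face at x = -105 mm
- carriage: aluminium carriage on the gauge, 70 x 60 mm, axes as the gauge's, top 50 mm above the table. Shut, its origin (centre of its underside, 22 mm above the table) is at gauge x = +35 mm; it slides open towards gauge -x, up to a stop at 65 mm. A spring pulls it shut: about 5 N when shut, 11 N at 50 mm open (120 N/m); friction 0.6 N
- post (a point): the carriage's upright round black post, 20 mm in diameter, 50 to 97 mm above the table, orange top; this point is on its axis, 80 mm above the table, a good height for the TCP. Moves with the carriage. Nothing within 60 mm of it rises above 55 mm when shut
- pointer (a point): middle between the tips of the carriage's two black pointers (3 mm wide, reaching over the white scales on both sides, 49 mm above the table), on the gauge's centre line; moves with the carriage
- mark_mid (a point): middle between the two red marks (12 mm wide bands on the two white scales), on the gauge's centre line, axes as the gauge's. The marks are fixed, 25 to 50 mm from the shut pointers towards gauge -x; the carriage is at the mark when the pointer has the same gauge x as this point
- ring: bystander, loose, to be left alone: plain steel ring, 52 mm across and 40 mm high, standing on the table between the cards; origin: centre of its underside
- sleeve: bystander, loose, to be left alone: turned steel sleeve, 60 mm across, 105 mm tall, standing beyond the work area; origin: centre of its underside
- micrometer_1: bystander, loose, to be left alone: digital micrometer in a round-footed stand, about 130 mm tall, beyond the work area on the left; origin: centre of its underside
- micrometer_2: bystander, loose, to be left alone: digital micrometer in a round-footed stand, about 130 mm tall, beyond the work area on the right; origin: centre of its underside
- air_gun: bystander, loose, to be left alone: blue air blow gun lying at the far left side of the table, about 220 mm long, 26 mm high; origin: centre of its underside
- block: bystander, loose, to be left alone: black steel block with a steel ring master on it, 90 x 75 x 72 mm, at the far right side; origin: centre of its underside
Mind the look-alikes: they are no part of the job. What is shaped like the reader but pink is not meant.

How it is judged:
By the outcome, as a careful person would: the job done as asked, in the order asked, and still so for the second after the job is handed in, while the arm keeps its last pose, push and grip.
It also fails if it takes over 64 s, if anything falls off the work surface, if the arm or the gripper's body presses on something with over 40 N, if the wrist force passes 120 N, or if a joint passes its speed limit or range.

## Robot

A 6-joint arm with a two-finger parallel gripper is mounted at the origin on the work surface. World frame = base frame: x ahead of the robot, y to its left, z up, the work surface at z = 0. Lengths are in m, angles in rad, forces in N, time in s.
With the tool pointing down it reaches from about 0.275 to 0.75 m from the base axis. Payload 10.2 kg.
Tool frame: the origin (TCP) lies between the finger pads, 19 mm behind the fingertips; this is the grasp point; z points along the fingers, y is the line along which they close (so a half turn about z gives the same grasp; the last joint's range is limited). The gripper opens to 88 mm and grips with 3 to 60 N. Pads are 18 mm wide; open, the fingers measure 123 mm over their backs; the gripper's body (75 mm by 187 mm) begins 45 mm behind the grasp point.
Start: joints at [-1.435, 0.313, 1.498, -0, 1.331, -0.223], TCP at [0.184, -0.492, 0.257] pointing down, gripper open.
Joint ranges: [-2.94, 2.94], [-0.97, 2.17], [0.19, 2.56], [-1.23, 4.37], [0.02, 3.11], [-2.88, 2.88]. Speed limits (rad/s): [2.39, 2.39, 3.01, 3.14, 3.14, 3.14].

## Interface

Orientations are given as a unit quaternion [w, x, y, z].
In Python, from bench import * gives the robot as it stands. The module is installed in compiled form; this text tells all that it offers.
- The arm moves only by the shell command python3 -m creep 'ROWS'. ROWS is JSON, one flat list of numbers, 7 for each row, row after row: the shift along the tool's x, y, z in units of 25 mm (1.0 is 25 mm), then the turn, a rotation vector about the tool's x, y, z in units of 8 degrees (1.0 is 8 degrees), then the opening, from 0 (shut) to 1 (fully open). In form: [dx, dy, dz, ax, ay, az, jaw, dx, dy, dz, ax, ay, az, jaw, ...]. A call has 1 to 8 rows; each row shifts and turns the commanded pose from where the row before left it, along the tool's axes as they then stand; what a row does not reach is not made up. A row lasts 1/10 s, in which the tool goes at most 50 mm and 8.59 degrees, less where a joint would pass 70% of its speed; a pose out of reach is approached as far as the arm can. A call is refused whole if a number of a shift passes 1 or a number of a turn 1, either way. A call with a gripper value outside its range is refused whole. The fingers move at their own pace and stop on an object; the grip force is fixed at half the most. Time passes only in rows, so rows that do not move let the fingers close. It gives the time, the measured TCP pose, the force, the opening and the grip force at its end, in the units of the state.
- observe(): the state, without advancing time (a new reading comes with each control period).
- camera(name): name is "scene" or "top"; returns (picture, depth): 420x560x3 uint8, red, green, blue; 420x560 float32, m along the optical axis (not along the pixel's ray), 0 where there is no reading.
- calibration(name): a dict with "fx", "fy", "cx", "cy" (pixels), "dist_coeffs" ([k1, k2, p1, p2, k3] as OpenCV has them; the pictures are not rectified), "rvec" (rotation vector, rad) and "tvec" (3), from world to camera coordinates, as OpenCV has them. Camera axes: x right, y down, z forward; pixel columns grow to the right and rows downward; lengths in m; the calibration is good to about 2 mm. A picture is of the moment at which its call begins. calibration takes no time and is no camera call.
- sign_off(): hands the job in; it is judged then, once.
The state is a dict: "time_s": time; "joints": joint angles; "qvel": joint speeds; "joint_efforts": joint torques, N m; "tool_pos": TCP position; "orientation": TCP orientation; "force": force on the tool from outside, world axes, zero at the start; "wrist_torque": the same for the moment, N m; "grip_width": finger opening in m; "grasp_force": force on a finger pad.
Only numpy, scipy, OpenCV 4.12 (cv2) and the standard library are available. Lean on these libraries where they do the work, as an engineer would, in place of code of your own. Each camera call takes 0.05 s, during which the arm holds its last target. There are 200 camera calls.

## Working session

There is one attempt and no reset: what is moved stays moved. The work goes in short steps, Python scripts to look and compute and a shell command to move; the robot and the scene stay as the last step left them, time stands still between calls to the robot, and variables do not carry over. Pictures are saved under pics/ and viewed, at most 10 in all, crops included, and the job is handed in when it is done.

```bash
mkdir -p pics; cat > h.py <<'E'
from bench import *
import numpy as np, cv2
from scipy.spatial.transform import Rotation as R
def cal(n):
    c=calibration(n);K=np.array([[c['fx'],0,c['cx']],[0,c['fy'],c['cy']],[0,0,1.]])
    return K,np.array(c['dist_coeffs'],float),np.array(c['rvec'],float),np.array(c['tvec'],float)
def ray(n,uv):
    K,d,r,t=cal(n);M=cv2.Rodrigues(r)[0]
    p=cv2.undistortPoints(np.array(uv,float).reshape(-1,1,2),K,d).reshape(-1,2)
    return -M.T@t,np.c_[p,np.ones(len(p))]@M
def plane(n,uv,z):
    o,d=ray(n,uv);return o+d*((z-o[2])/d[:,2])[:,None]
def proj(n,P):
    K,d,r,t=cal(n);return cv2.projectPoints(np.array(P,float).reshape(-1,1,3),r,t,K,d)[0].reshape(-1,2)
def snap(n,f):
    im,dp=camera(n);cv2.imwrite('pics/'+f+'.png',im[:,:,::-1]);np.savez('pics/'+f+'.npz',im=im,dp=dp);return im,dp
def togo(P):
    s=observe();Rm=R.from_quat(np.roll(s['orientation'],-1)).as_matrix()
    return (Rm.T@(np.array(P)-s['tool_pos'])/0.025).round(2)
E
python3 - <<'E'
from h import *
for n in('scene','top'):
    snap(n,n+'0');K,d,r,t=cal(n);print(n,ray(n,[[280,210]]),K[0,0])
s=observe();print({k:np.round(v,3) for k,v in s.items()})
print(R.from_quat(np.roll(s['orientation'],-1)).as_matrix().round(3))
a=cv2.imread('pics/scene0.png');b=cv2.imread('pics/top0.png')
E
```

```text
scene (array([1.41515065, 0.78267689, 1.02605955]), array([[-0.56101066, -0.53092584, -0.63570285]])) 467.3370547356067
top (array([ 0.40687187, -0.00369673,  2.14649654]), array([[ 0.11736039, -0.0286053 , -0.9929752 ]])) 532.6348263579025
{'time_s': np.float64(0.1), 'joints': array([-1.435,  0.313,  1.498,  0.   ,  1.331, -0.223]), 'qvel': array([-0.   , -0.001, -0.003, -0.002,  0.   , -0.   ]), 'joint_efforts': array([ 3.0000e-03, -4.0281e+01, -2.5265e+01,  7.0000e-02,  3.4000e-02,
       -0.0000e+00]), 'tool_pos': array([ 0.184, -0.491,  0.257]), 'orientation': array([-0.001,  0.984,  0.178,  0.   ]), 'force': array([-0.567, -0.395,  0.052]), 'wrist_torque': array([-0.018,  0.029, -0.028]), 'grasp_force': np.float64(0.0), 'grip_width': np.float64(0.089)}
[[ 0.936  0.351 -0.   ]
 [ 0.351 -0.936  0.001]
 [ 0.    -0.001 -1.   ]]
```

View pics/scene0.png

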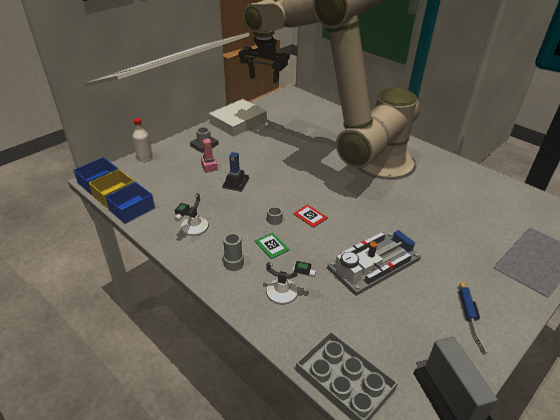

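View pics/top0.png

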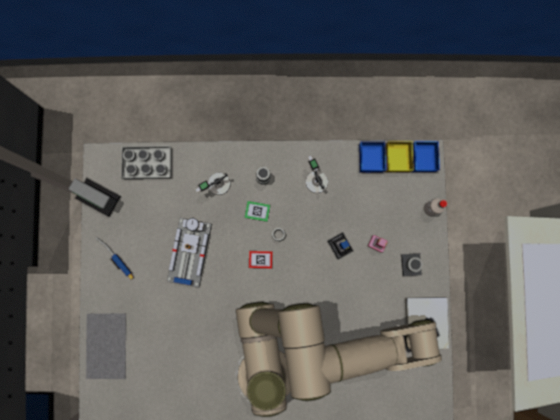

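The scene view shows the blue-handled reader at (235,165), the pink look-alike at (208,155), the green card at (271,245), the red card at (310,215) and the gauge at (372,262). In the top view these are at (341,245), (378,243), (257,211), (261,260) and (190,252).

Candidates for the reader are the blue-handled one at top (341,245), the pink one at (378,243), the blue air gun at (122,265) and the blue bins at (372,157). I choose (341,245). I'll check it in one close crop and measure at the same time.

```bash
python3 - <<'E'
from h import *
a=cv2.imread('pics/scene0.png');b=cv2.imread('pics/top0.png')
f=lambda im,x0,y0,w,h,k:cv2.resize(im[y0:y0+h,x0:x0+w],None,fx=k,fy=k,interpolation=cv2.INTER_CUBIC)
A=np.hstack([f(b,316,220,50,40,8),f(a,205,140,50,40,8)])
B=np.hstack([f(b,155,210,70,84,3.34)[:280],f(a,320,220,105,75,3.73)[:280]])
B=cv2.copyMakeBorder(B,0,0,0,max(0,800-B.shape[1]),0)[:,:800]
cv2.imwrite('pics/crop1.png',np.vstack([A,B]))
def blobs(n,lo,hi,box,mn=4):
    im=cv2.imread(f'pics/{n}0.png');x0,y0,x1,y1=box
    m=cv2.inRange(cv2.cvtColor(im,cv2.COLOR_BGR2HSV),lo,hi);q=np.zeros_like(m);q[y0:y1,x0:x1]=m[y0:y1,x0:x1]
    c,_,st,ce=cv2.connectedComponentsWithStats(q)[0:4]
    return [(st[i].tolist(),ce[i].round(2).tolist()) for i in range(1,c) if st[i,4]>=mn],q
for n,box in(('scene',(215,140,255,200)),('top',(320,225,365,265))):
    print(n,'blue',blobs(n,(100,90,40),(125,255,255),box)[0],'yel',blobs(n,(18,90,90),(35,255,255),box,1)[0])
    
for n,box in(('scene',(250,225,295,262)),('top',(240,198,275,225))):
    bl,q=blobs(n,(45,100,60),(80,255,255),box); r=cv2.minAreaRect(cv2.findNonZero(q)); print(n,'green',r,plane(n,[r[0]],.008),plane(n,cv2.boxPoints(r),.008).round(4).tolist())
bl,_=blobs('top',(100,90,40),(125,255,255),(155,210,225,300));print('gauge blue',bl)
for lo,hi in (((0,120,80),(8,255,255)),((172,120,80),(180,255,255)),((9,120,120),(20,255,255))):
  for n,box in(('scene',(320,220,425,295)),('top',(155,210,225,294))): print(n,lo,blobs(n,lo,hi,box,1)[0])
E
```

```text
scene blue [([230, 153, 8, 5, 26], [233.73, 154.42]), ([230, 159, 1, 8, 8], [230.0, 162.5])] yel [([231, 157, 3, 4, 10], [232.1, 158.2])]
top blue [([340, 240, 10, 9, 54], [344.19, 244.37])] yel []
scene green ((271.2500305175781, 245.25003051757812), (28.991374969482422, 18.384775161743164), 45.0) [[0.66102418 0.03493876 0.008     ]] [[0.6868, -0.0144, 0.008], [0.614, -0.0297, 0.008], [0.6356, 0.0834, 0.008], [0.7044, 0.0946, 0.008]]
top green ((256.91998291015625, 210.94000244140625), (22.360681533813477, 16.189132690429688), 10.304845809936523) [[0.65673319 0.02803799 0.008     ]] [[0.633, 0.0785, 0.008], [0.6977, 0.0664, 0.008], [0.6805, -0.0225, 0.008], [0.6159, -0.0101, 0.008]]
gauge blue [([174, 277, 18, 8, 89], [182.31, 280.72])]
scene (0, 120, 80) [([320, 220, 5, 3, 9], [321.33, 220.67]), ([361, 241, 7, 4, 16], [364.0, 242.31]), ([371, 246, 1, 1, 1], [371.0, 246.0]), ([373, 247, 1, 1, 1], [373.0, 247.0]), ([375, 246, 1, 1, 1], [375.0, 246.0]), ([387, 262, 7, 9, 28], [390.25, 265.25])]
top (0, 120, 80) [([173, 249, 4, 3, 6], [174.5, 250.0]), ([200, 255, 5, 2, 7], [202.43, 255.29])]
scene (172, 120, 80) []
top (172, 120, 80) [([174, 249, 1, 1, 1], [174.0, 249.0]), ([175, 251, 1, 1, 1], [175.0, 251.0]), ([202, 256, 1, 1, 1], [202.0, 256.0])]
scene (9, 120, 120) [([370, 241, 7, 6, 30], [373.03, 243.63])]
top (9, 120, 120) []
```

View pics/crop1.png

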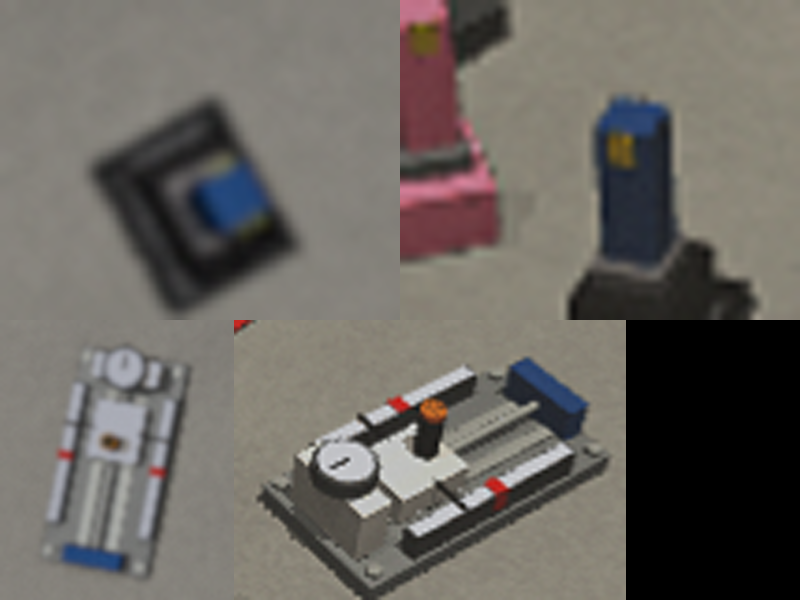

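The crop confirms it: a blue handle with a yellow patch and black head, standing in the dock with its long side at about 30° yaw. The gauge is clear too, with red marks nearer the housing than the pointers. Next I'll get the numbers.

```bash
cat > g.py <<'E'
from h import *
from scipy.ndimage import map_coordinates
def load(f): return np.load(f'pics/{f}.npz')['im'].astype(float)
# profile along the scale lines in gauge coords; C=gauge centre, th=yaw
def prof(n,im,C,th,off,z,xs,w=np.arange(-.004,.0041,.001)):
    e=np.array([np.cos(th),np.sin(th)]);f=np.array([-e[1],e[0]]);out=0
    for q in w:
        P=np.array([np.r_[C+e*x+f*(off+q),z] for x in xs]);uv=proj(n,P)
        out=out+np.array([map_coordinates(im[:,:,k],[uv[:,1],uv[:,0]],order=1) for k in range(3)])
    return out.T/len(w)
E
python3 - <<'E'
from g import *
def redcent(n,box):
    im=load(n+'0');x0,y0,x1,y1=box;s=im[y0:y1,x0:x1]
    w=np.clip(s[:,:,0]-np.maximum(s[:,:,1],s[:,:,2])-25,0,None);Y,X=np.mgrid[y0:y1,x0:x1]
    return [(w*X).sum()/w.sum(),(w*Y).sum()/w.sum()]
t=[redcent('top',(168,244,181,256)),redcent('top',(196,250,210,261))]
P=plane('top',t,.044);print('marks top',t,P)
s=[redcent('scene',(358,238,370,247)),redcent('scene',(384,258,396,274))]
print('marks scene',s,plane('scene',s,.044))
d=P[0]-P[1];th=np.arctan2(d[1],d[0])-np.pi/2;print('yaw',np.degrees(th),np.linalg.norm(d))
# orange top
for n,box in(('scene',(366,238,381,249)),('top',(182,236,195,248))):
    im=load(n+'0');x0,y0,x1,y1=box;q=im[y0:y1,x0:x1];w=np.clip(q[:,:,0]-q[:,:,2]-40,0,None);Y,X=np.mgrid[y0:y1,x0:x1]
    c=[(w*X).sum()/w.sum(),(w*Y).sum()/w.sum()];print('post',n,c,plane(n,[c],.097 if n=='top' else .095))
b=np.load('pics/top0.npz')['im']
crop=np.array([[95,165],[212,97],[298,245],[180,315]]);uv=(crop+.5)/8-.5+[316,220]
D=plane('top',uv,.016);print('dock',D.round(4).tolist(),D.mean(0))
e=D[1]-D[2]+D[0]-D[3];print('dock yaw',np.degrees(np.arctan2(e[1],e[0])))
# handle top: triangulate
print('handle top',plane('top',[[344.4,244.4]],.124),plane('scene',[[233.9,154.6]],.124))
# black code centre on green card
print('card code',plane('top',[[256.9,210.9]],.008))
for n,bx in(('top',(250,205,265,217)),('scene',(262,238,281,253))):
    im=load(n+'0').mean(2);x0,y0,x1,y1=bx;q=im[y0:y1,x0:x1];w=np.clip(110-q,0,None);Y,X=np.mgrid[y0:y1,x0:x1]
    c=[(w*X).sum()/w.sum(),(w*Y).sum()/w.sum()];print(n,c,plane(n,[c],.008))
# profiles
C0=P.mean(0)[:2]
for n in('top','scene'):
  for off in(.05*0+np.linalg.norm(d)/2,-np.linalg.norm(d)/2):
    xs=np.arange(-.03,.07,.002);r=prof(n,load(n+'0'),C0,th,off,.046,xs)
    print(n,round(off,3),'R',r[:,0].astype(int).tolist(),'G',r[:,1].astype(int).tolist())
E
```

```text
marks top [[np.float64(174.09859154929578), np.float64(249.90140845070422)], [np.float64(201.75441176470588), np.float64(255.04852941176472)]] [[0.50091388 0.35618951 0.044     ]
 [0.47964589 0.2466019  0.044     ]]
marks scene [[np.float64(363.7704051673517), np.float64(242.09630064591897)], [np.float64(389.9904761904762), np.float64(264.52244897959184)]] [[0.47591695 0.24928551 0.044     ]
 [0.49848462 0.35933822 0.044     ]]
yaw -10.983031604115947 0.11163230753011724
post scene [np.float64(372.6093202522775), np.float64(243.60196215837422)] [[0.51161069 0.29860972 0.095     ]]
post top [np.float64(188.63636363636363), np.float64(246.62337662337663)] [[0.51067687 0.29096153 0.097     ]]
dock [[0.5349, -0.2539, 0.016], [0.5684, -0.3136, 0.016], [0.4935, -0.3552, 0.016], [0.4592, -0.295, 0.016]] [ 0.51400641 -0.30442792  0.016     ]
dock yaw 28.764561303481432
handle top [[ 0.51155938 -0.30571103  0.124     ]] [[ 0.51538844 -0.29953783  0.124     ]]
card code [[0.65689676 0.02811737 0.008     ]]
top [np.float64(256.9406139909412), np.float64(210.43130347257176)] [[0.65880226 0.02793
[... 1456 characters left out ...]
176, 146, 90, 51, 39, 39, 41, 53, 89, 143, 182, 190, 192, 188, 183, 175, 171, 181, 186, 177, 168, 151, 97, 53, 64, 120, 176, 189, 187, 189, 189, 187, 186, 189, 188, 183, 179, 170, 173, 183, 183]
scene -0.056 R [178, 175, 175, 178, 179, 177, 175, 178, 180, 178, 177, 181, 186, 187, 184, 181, 171, 155, 158, 173, 181, 179, 175, 177, 181, 178, 176, 179, 182, 168, 127, 77, 55, 79, 128, 168, 182, 181, 178, 180, 182, 180, 177, 180, 181, 178, 176, 179, 181, 178] G [177, 174, 174, 178, 178, 176, 175, 179, 180, 167, 134, 90, 55, 46, 49, 51, 62, 93, 137, 172, 183, 179, 175, 176, 180, 177, 175, 179, 182, 168, 126, 76, 53, 74, 123, 164, 181, 181, 178, 180, 182, 179, 177, 180, 182, 177, 175, 179, 181, 177]
```

Reader handle is at about (0.513, -0.3035), dock yaw about 29°, card code (0.659, 0.030), post (0.511, 0.297), gauge yaw -11°. The carriage needs about 38–40 mm of pull. I'll start moving, with the turn first.

```bash
python3 -m creep '[0,0,0,0,0,-1,1, 1,0,0,0,0,-0.1,1, 1,0,0,0,0,0,1, 1,0,0,0,0,0,1, 1,0,0,0,0,0,1, 1,0,0,0,0,0,1, 1,0,0,0,0,0,1, 1,0,0,0,0,0,1]'; python3 -c "
from h import *
print(togo([.513,-.3035,.2]),observe()['tool_pos'])"
```

```text
time_s: 0.9
tool_pos: [0.3378, -0.4054, 0.2571]
orientation: [-0.0, 0.967, 0.253, -0.0]
force: [0.4, -0.3, -0.1]
grip_width: 0.088
grasp_force: 0.0
[ 8.11 -0.11  2.29] [ 0.33780773 -0.40538398  0.25713921]
```

```bash
python3 -m creep '[1,0,0.2,0,0,0,1, 1,0,0.3,0,0,0,1, 1,0,0.3,0,0,0,1, 1,0,0.3,0,0,0,1, 1,0,0.3,0,0,0,1, 1,0,0.3,0,0,0,1, 1,0,0.3,0,0,0,1, 0.7,-0.1,0.2,0,0,0,1]'; python3 -c "
from h import *
print(togo([.513,-.3035,.104]),observe()['tool_pos'])"
```

```text
time_s: 1.7
tool_pos: [0.5045, -0.3086, 0.2013]
orientation: [-0.001, 0.967, 0.254, -0.0]
force: [0.3, -0.1, 0.2]
grip_width: 0.0879
grasp_force: 0.0
[ 0.4  -0.01  3.89] [ 0.50454311 -0.30855823  0.20134926]
```

```bash
python3 -m creep '[0,0,0,0,0,0,1, 0,0,0,0,0,0,1]'; python3 -c "
from h import *
snap('scene','s1');snap('top','t1')
a=cv2.imread('pics/s1.png')[90:210,170:300];b=cv2.imread('pics/t1.png')[200:290,300:400]
cv2.imwrite('pics/c2.png',np.hstack([cv2.resize(a,(433,400),interpolation=2),cv2.resize(b,(360,400),interpolation=2)]))
print(togo([.513,-.3035,.104]),observe()['tool_pos'])"
```

```text
time_s: 1.9
tool_pos: [0.5033, -0.3097, 0.2023]
orientation: [-0.0, 0.967, 0.254, -0.0]
force: [-0.1, -0.3, 0.7]
grip_width: 0.0883
grasp_force: 0.0
[ 0.48 -0.04  3.95] [ 0.50294693 -0.31023325  0.20273382]
```

View pics/c2.png

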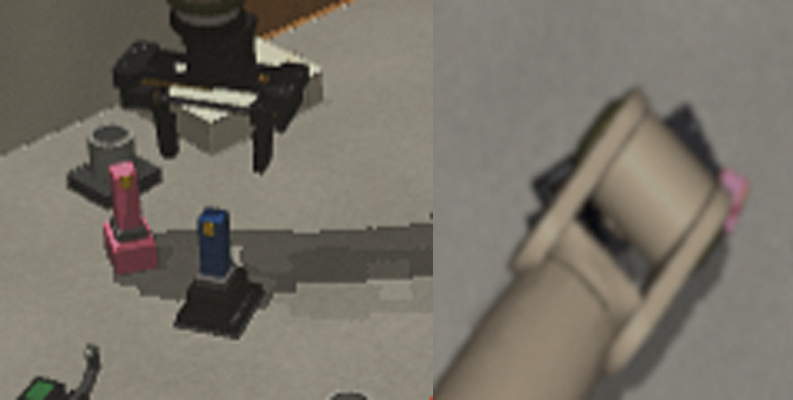

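The open fingers, with tips at crop (168,157) and (262,170), straddle the blue handle at (213,215). I'll go forward and down.

```bash
python3 -m creep '[0.4,0,0.5,0,0,0,1, 0.07,0,0.8,0,0,0,1, 0,0,0.8,0,0,0,1, 0,0,0.8,0,0,0,1, 0,0,0.8,0,0,0,1, 0,0,0.2,0,0,0,1, 0,0,0,0,0,0,1, 0,0,0,0,0,0,0.25]'; python3 -m creep '[0,0,0,0,0,0,0, 0,0,0,0,0,0,0, 0,0,0,0,0,0,0, 0,0,0,0,0,0,0, 0,0,0,0,0,0,0, 0,0,0,0,0,0,0, 0,0,0,0,0,0,0, 0,0,0,0,0,0,0]'
```

```text
time_s: 2.8
tool_pos: [0.5142, -0.3041, 0.1057]
orientation: [0.001, 0.967, 0.253, 0.0]
force: [-0.1, -0.4, -0.2]
grip_width: 0.0822
grasp_force: 0.0
time_s: 3.6
tool_pos: [0.5139, -0.3038, 0.1049]
orientation: [0.0, 0.967, 0.253, 0.0]
force: [0.1, -0.5, -0.4]
grip_width: 0.0277
grasp_force: 29.5
```

```bash
python3 -m creep '[0,0,-0.3,0,0,0,0, 0,0,-0.6,0,0,0,0, 0,0,-0.6,0,0,0,0, 0,0,-0.6,0,0,0,0, 0,0,-0.6,0,0,0,0, 0,0,-0.5,0,0,0,0, 0,0,0,0,0,0,0, 0,0,0,0,0,0,0]'; python3 -c "
from h import *
snap('scene','s2')
print(togo([.659,.030,.184]),observe()['force'],observe()['wrist_torque'])
a=cv2.imread('pics/s2.png')[90:210,170:300];cv2.imwrite('pics/c3.png',cv2.resize(a,(520,480),interpolation=2))"
```

```text
time_s: 4.4
tool_pos: [0.5137, -0.3036, 0.1846]
orientation: [-0.0, 0.967, 0.253, -0.0]
force: [-0.1, -0.8, -2.8]
grip_width: 0.028
grasp_force: 29.5
[ 1.161e+01 -8.780e+00  1.000e-02] [-0.56456304  0.55163258 -1.56046786] [-0.00731747  0.00387342  0.06794311]
```

View pics/c3.png

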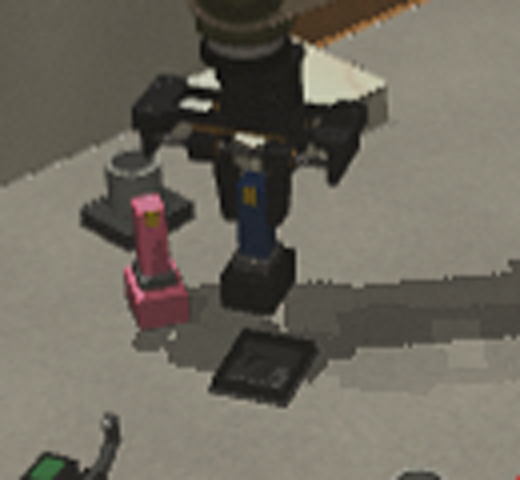

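The reader hangs upright in the grip at crop (255,240), with the empty dock below it. Moving to the green card.

```bash
python3 -m creep '[0.3,-0.2,0,0,0,0,0, 0.6,-0.45,0,0,0,0,0, 0.9,-0.7,0,0,0,0,0, 0.9,-0.7,0,0,0,0,0, 0.9,-0.7,0,0,0,0,0, 0.9,-0.7,0,0,0,0,0, 0.9,-0.7,0,0,0,0,0, 0.9,-0.7,0,0,0,0,0]'; python3 -m creep '[0.9,-0.7,0,0,0,0,0, 0.9,-0.7,0,0,0,0,0, 0.9,-0.7,0,0,0,0,0, 0.9,-0.6,0,0,0,0,0, 0.6,-0.5,0,0,0,0,0, 0.5,-0.4,0,0,0,0,0, 0.2,-0.2,0,0,0,0,0, 0,0,0,0,0,0,0]'; python3 -c "
from h import *
print(togo([.659,.030,.184]),observe()['tool_pos'])"
```

```text
time_s: 5.25
tool_pos: [0.5919, -0.119, 0.1843]
orientation: [-0.0, 0.967, 0.254, -0.0]
force: [0.7, -0.9, -1.7]
grip_width: 0.0277
grasp_force: 29.5
time_s: 6.05
tool_pos: [0.6518, 0.0227, 0.1846]
orientation: [-0.0, 0.967, 0.254, -0.0]
force: [-0.8, -0.5, -2.1]
grip_width: 0.0279
grasp_force: 29.5
[ 0.4  -0.11  0.02] [0.65180281 0.02265599 0.18458237]
```

```bash
python3 -m creep '[0.25,-0.07,0,0,0,0,0, 0.15,-0.04,0,0,0,0,0, 0,0,0,0,0,0,0, 0,0,0,0,0,0,0, 0,0,0,0,0,0,0]'; python3 -c "
from h import *
snap('scene','s3');print(togo([.659,.030,.184]),observe()['tool_pos'])
a=cv2.imread('pics/s3.png')[170:270,210:340];cv2.imwrite('pics/c4.png',cv2.resize(a,(650,500),interpolation=2))"
```

```text
time_s: 6.55
tool_pos: [0.6591, 0.029, 0.1849]
orientation: [0.0, 0.967, 0.253, -0.0]
force: [0.7, 0.2, -2.3]
grip_width: 0.0281
grasp_force: 29.5
[ 0.01 -0.04  0.04] [0.65914062 0.02903618 0.18493073]
```

View pics/c4.png

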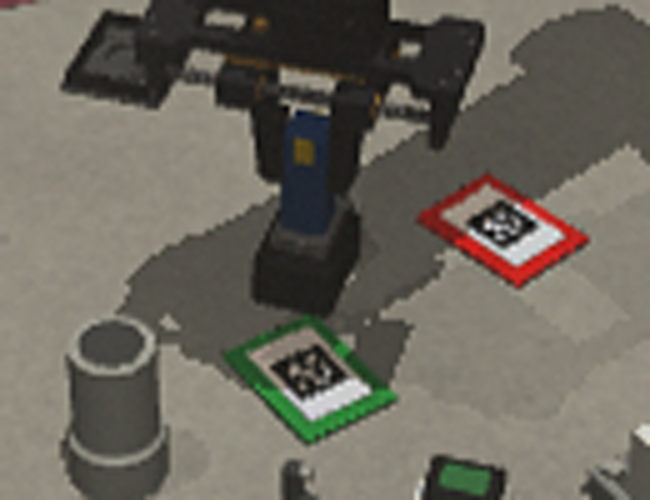

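The reader is upright over the green card, head underside at crop (303,300) and code at (310,373). The red card is off to the right. Now holding steady.

```bash
for i in 1 2; do python3 -m creep '[0,0,0,0,0,0,0, 0,0,0,0,0,0,0, 0,0,0,0,0,0,0, 0,0,0,0,0,0,0, 0,0,0,0,0,0,0, 0,0,0,0,0,0,0, 0,0,0,0,0,0,0, 0,0,0,0,0,0,0]' | head -2; done; python3 -c "
from h import *
print(togo([.5139,-.3038,.105]))"
```

```text
time_s: 7.4
tool_pos: [0.6592, 0.0293, 0.1849]
time_s: 8.2
tool_pos: [0.6592, 0.0293, 0.1849]
[-11.6    8.76   3.2 ]
```

```bash
python3 -m creep '[-0.3,0.2,0,0,0,0,0, -0.6,0.45,0,0,0,0,0, -0.9,0.7,0,0,0,0,0, -0.9,0.7,0,0,0,0,0, -0.9,0.7,0,0,0,0,0, -0.9,0.7,0,0,0,0,0, -0.9,0.7,0,0,0,0,0, -0.9,0.7,0,0,0,0,0]'; python3 -m creep '[-0.9,0.7,0,0,0,0,0, -0.9,0.7,0,0,0,0,0, -0.9,0.7,0,0,0,0,0, -0.9,0.6,0,0,0,0,0, -0.6,0.4,0,0,0,0,0, -0.4,0.3,0,0,0,0,0, 0,0,0,0,0,0,0, 0,0,0,0,0,0,0]'; python3 -c "
from h import *
print(togo([.5139,-.3038,.105]),observe()['tool_pos'])"
```

```text
time_s: 9.0
tool_pos: [0.5805, -0.1551, 0.185]
orientation: [0.0, 0.967, 0.253, 0.0]
force: [0.6, -0.4, -1.8]
grip_width: 0.0277
grasp_force: 29.5
time_s: 9.8
tool_pos: [0.5229, -0.2837, 0.1849]
orientation: [-0.0, 0.967, 0.253, 0.0]
force: [-0.5, -0.5, -1.8]
grip_width: 0.0279
grasp_force: 29.5
[-0.71  0.52  3.2 ] [ 0.52293995 -0.28369311  0.18494207]
```

```bash
python3 -m creep '[-0.4,0.3,0,0,0,0,0, -0.31,0.22,0,0,0,0,0, 0,0,0.4,0,0,0,0, 0,0,0.6,0,0,0,0, 0,0,0.6,0,0,0,0, 0,0,0.4,0,0,0,0, 0,0,0,0,0,0,0, 0,0,0,0,0,0,0]'; python3 -c "
from h import *
print(togo([.5139,-.3038,.105]),observe()['tool_pos'])"
```

```text
time_s: 10.6
tool_pos: [0.5139, -0.3042, 0.1351]
orientation: [0.0, 0.967, 0.253, 0.0]
force: [-0.1, 0.6, -1.6]
grip_width: 0.0275
grasp_force: 29.5
[ 0.01 -0.01  1.2 ] [ 0.51388249 -0.30415647  0.13511047]
```

```bash
python3 -m creep '[0,0,0.4,0,0,0,0, 0,0,0.4,0,0,0,0, 0,0,0.2,0,0,0,0, 0,0,0.15,0,0,0,0, 0,0,0.04,0,0,0,0, 0,0,0,0,0,0,0, 0,0,0,0,0,0,0]'
```

```text
time_s: 11.3
tool_pos: [0.5138, -0.3042, 0.1054]
orientation: [0.0, 0.967, 0.253, 0.0]
force: [0.9, -0.0, -2.4]
grip_width: 0.028
grasp_force: 29.5
```

```bash
python3 -m creep '[0,0,0.03,0,0,0,0, 0,0,0.02,0,0,0,0, 0,0,0,0,0,0,0]'; python3 -m creep '[0,0,0,0,0,0,0.6, 0,0,0,0,0,0,1, 0,0,0,0,0,0,1, 0,0,0,0,0,0,1, 0,0,0,0,0,0,1, 0,0,0,0,0,0,1, 0,0,0,0,0,0,1, 0,0,0,0,0,0,1]'
```

```text
time_s: 11.6
tool_pos: [0.5141, -0.3044, 0.1048]
orientation: [0.001, 0.967, 0.253, 0.0]
force: [-0.1, 0.5, 4.9]
grip_width: 0.028
grasp_force: 29.5
time_s: 12.4
tool_pos: [0.5137, -0.3041, 0.1039]
orientation: [-0.0, 0.967, 0.253, -0.0]
force: [0.5, 0.8, 0.1]
grip_width: 0.0879
grasp_force: 0.0
```

```bash
python3 -m creep '[0,0,-0.4,0,0,0,1, 0,0,-0.8,0,0,0,1, 0,0,-0.8,0,0,0,1, 0,0,-0.8,0,0,0,1, 0,0,-0.8,0,0,0,1, 0,0,-0.4,0,0,0,1, 0,0,0,0,0,-0.5,1, 0,0,0,0,0,-0.9,1]'; python3 -m creep '[0,0,0,0,0,-1,1, 0,0,0,0,0,-1,1, 0,0,0,0,0,-1,1, 0,0,0,0,0,-1,1, 0,0,0,0,0,-0.8,1, 0,0,0,0,0,0,1, 0,0,0,0,0,0,1]';  python3 -c "
from h import *
print(togo([.511,.297,.2]))
s=observe();m=R.from_quat(np.roll(s['orientation'],-1)).as_matrix();print(np.degrees(np.arctan2(m[1,1],m[0,1])),s['joints'].round(2))"
```

```text
time_s: 13.2
tool_pos: [0.5137, -0.3041, 0.2043]
orientation: [0.0, 0.937, 0.348, 0.0]
force: [0.2, -0.6, 0.3]
grip_width: 0.0879
grasp_force: 0.0
time_s: 13.9
tool_pos: [0.5137, -0.3041, 0.2039]
orientation: [-0.0, 0.773, 0.635, 0.0]
force: [0.3, 0.1, -0.8]
grip_width: 0.0881
grasp_force: 0.0
[23.56 -4.78  0.16]
-11.215493284396173 [-0.73  0.51  1.35  0.    1.28 -0.53]
```

```bash
for i in 1; do python3 -m creep '[0.5,-0.1,0,0,0,0,1, 1,-0.2,0,0,0,0,1, 1,-0.2,0,0,0,0,1, 1,-0.2,0,0,0,0,1, 1,-0.2,0,0,0,0,1, 1,-0.2,0,0,0,0,1, 1,-0.2,0,0,0,0,1, 1,-0.2,0,0,0,0,1]'; done; python3 -m creep '[1,-0.2,0,0,0,0,1, 1,-0.2,0,0,0,0,1, 1,-0.2,0,0,0,0,1, 1,-0.2,0,0,0,0,1, 1,-0.2,0,0,0,0,1, 1,-0.2,0,0,0,0,1, 1,-0.2,0,0,0,0,1, 1,-0.2,0,0,0,0,1]'; python3 -m creep '[1,-0.2,0,0,0,0,1, 1,-0.2,0,0,0,0,1, 1,-0.2,0,0,0,0,1, 1,-0.2,0,0,0,0,1, 1,-0.2,0,0,0,0,1, 1,-0.2,0,0,0,0,1, 1,-0.2,0,0,0,0,1, 0.5,-0.1,0,0,0,0,1]'; python3 -m creep '[0,0,0,0,0,0,1,0,0,0,0,0,0,1]';  python3 -c "
from h import *
print(togo([.511,.297,.08]),observe()['joints'].round(2))
snap('scene','s4');snap('top','t4')
a=cv2.imread('pics/s4.png')[130:200,200:270];b=cv2.imread('pics/s4.png')[190:310,320:430]
cv2.imwrite('pics/c5.png',np.hstack([cv2.resize(a,(400,400),interpolation=2),cv2.resize(b,(367,400),interpolation=2)]))"
```

```text
time_s: 14.7
tool_pos: [0.5125, -0.1111, 0.204]
orientation: [-0.0, 0.772, 0.635, 0.0]
force: [0.3, -0.2, -0.7]
grip_width: 0.0878
grasp_force: 0.0
time_s: 15.5
tool_pos: [0.5112, 0.0928, 0.204]
orientation: [-0.0, 0.772, 0.635, 0.0]
force: [0.3, -0.1, 0.9]
grip_width: 0.088
grasp_force: 0.0
time_s: 16.3
tool_pos: [0.51, 0.2843, 0.2039]
orientation: [-0.0, 0.772, 0.636, -0.0]
force: [0.2, -0.2, 0.2]
grip_width: 0.0881
grasp_force: 0.0
time_s: 16.5
tool_pos: [0.5108, 0.2818, 0.2039]
orientation: [0.0, 0.772, 0.636, -0.0]
force: [0.9, -0.1, -0.5]
grip_width: 0.0882
grasp_force: 0.0
[ 0.6  -0.11  4.95] [ 0.3   0.48  1.39 -0.    1.27  0.5 ]
```

View pics/c5.png

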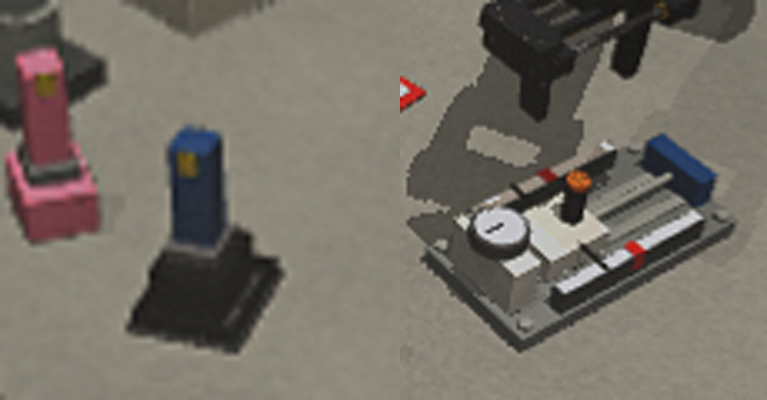

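The reader stands in its dock (left half, handle at (195,190)). The fingers are above the post, orange top at crop (578,182), with the pointers short of the red marks. Descending with a reduced opening.

```bash
python3 -m creep '[0.4,-0.1,0.3,0,0,0,0.75, 0.2,0,0.7,0,0,0,0.75, 0,0,0.8,0,0,0,0.75, 0,0,0.8,0,0,0,0.75, 0,0,0.7,0,0,0,0.75, 0,0,0.3,0,0,0,0.75, 0,0,0,0,0,0,0.75]'; python3 -c "
from h import *
print(togo([.511,.297,.08]))
snap('scene','s5');snap('top','t5')
b=cv2.imread('pics/s5.png')[200:300,320:430];a=cv2.imread('pics/t5.png')[210:294,150:230]
cv2.imwrite('pics/c6.png',np.hstack([cv2.resize(a,(381,400),interpolation=2),cv2.resize(b,(418,380),interpolation=2)[:400].copy() if 0 else cv2.resize(b,(418,400),interpolation=2)]))"
```

```text
time_s: 17.3
tool_pos: [0.511, 0.2974, 0.1129]
orientation: [-0.0, 0.772, 0.636, -0.001]
force: [-0.1, -0.3, -0.1]
grip_width: 0.0661
grasp_force: 0.0
[-0.01  0.    1.32]
```

View pics/c6.png

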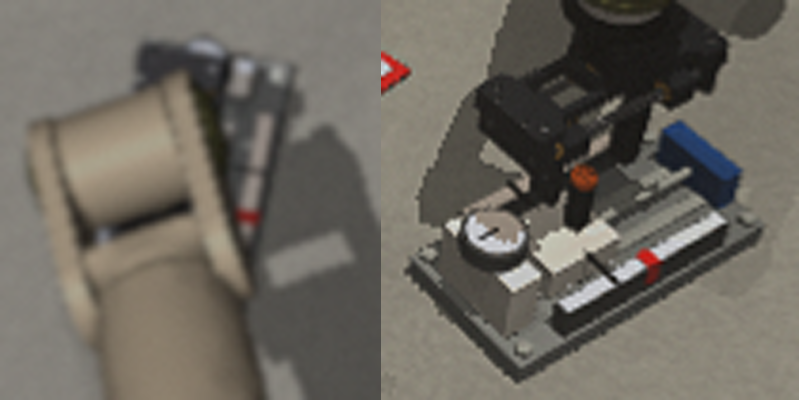

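The fingers straddle the post at crop (585,180). The +y scale, its pointer at (600,268) and its mark at (648,265) stay visible in the scene view. Descending and closing.

```bash
python3 -m creep '[0,0,0.5,0,0,0,0.75, 0,0,0.5,0,0,0,0.75, 0,0,0.3,0,0,0,0.75, 0,0,0,0,0,0,0.75, 0,0,0,0,0,0,0.3, 0,0,0,0,0,0,0, 0,0,0,0,0,0,0, 0,0,0,0,0,0,0]'; python3 -m creep '[0,0,0,0,0,0,0, 0,0,0,0,0,0,0, 0,0,0,0,0,0,0, 0,0,0,0,0,0,0]'
cat > m.py <<'E'
from g import *
import sys
tag=sys.argv[1]
C0=np.array([.49028,.3014]);th=np.radians(-10.98)
def edge(xs,p,lo,hi):
    k=(xs>lo)&(xs<hi);w=np.clip(np.percentile(p,80)*.85-p,0,None)*k;return (w*xs).sum()/w.sum()*1000
for n,off in(('scene',.056),('scene',-.056),('top',.056),('top',-.056)):
    im=snap(n,tag+n)[0].astype(float) if off>0 else load(tag+n)
    xs=np.arange(-.05,.07,.001);r=prof(n,im,C0,th,off,.046,xs)
    red=r[:,0]-r[:,1];kr=np.clip(red-20,0,None);dark=np.clip(110-r[:,0],0,None)
    c=lambda w:round(float((w*xs).sum()/max(w.sum(),1e-9)*1000),1)
    print(n,off,'red',c(kr),'dark',c(dark),'n',(kr>0).sum(),(dark>0).sum())
s=observe();print(s['tool_pos'].round(4),s['force'].round(1),s['grip_width'].round(4))
E
python3 m.py a
```

```text
time_s: 18.2
tool_pos: [0.5115, 0.2975, 0.0817]
orientation: [0.0, 0.772, 0.636, 0.0]
force: [0.8, 0.1, 0.3]
grip_width: 0.0359
grasp_force: 0.0
time_s: 18.6
tool_pos: [0.5118, 0.2974, 0.0815]
orientation: [0.0, 0.772, 0.636, 0.0]
force: [2.9, 0.0, -1.1]
grip_width: 0.019
grasp_force: 30.0
scene 0.056 red -2.5 dark 34.6 n 16 6
scene -0.056 red 0.0 dark -4.0 n 0 94
top 0.056 red 0.0 dark -27.1 n 0 14
top -0.056 red -0.0 dark -13.3 n 16 40Traceback (most recent call last):
  File "m.py", line 13, in <module>
    s=observe();print(s['tool_pos'].round(4),s['force'].round(1),s['grip_width'].round(4))
                                                                 ^^^^^^^^^^^^^^^^^^^^^
AttributeError: 'float' object has no attribute 'round'
```

Post is gripped (19 mm, 30 N). Pulling about 38 mm along tool -y.

```bash
sed -i "s/,s\['grip_width'\].round(4)//" m.py; python3 -m creep '[0,-0.2,0,0,0,0,0, 0,-0.3,0,0,0,0,0, 0,-0.3,0,0,0,0,0, 0,-0.3,0,0,0,0,0, 0,-0.25,0,0,0,0,0, 0,-0.17,0,0,0,0,0, 0,0,0,0,0,0,0, 0,0,0,0,0,0,0]'; python3 -m creep '[0,0,0,0,0,0,0, 0,0,0,0,0,0,0]' ; python3 m.py b; python3 -c "
from h import *
a=cv2.imread('pics/bscene.png')[220:300,330:430];b=cv2.imread('pics/btop.png')[225:294,180:230]
cv2.imwrite('pics/c7.png',np.hstack([cv2.resize(a,(500,400),interpolation=2),cv2.resize(b,(290,400),interpolation=2)]))"
```

```text
time_s: 19.5
tool_pos: [0.4752, 0.3046, 0.0815]
orientation: [0.001, 0.772, 0.636, 0.001]
force: [8.3, -0.8, -4.6]
grip_width: 0.0189
grasp_force: 30.0
time_s: 19.7
tool_pos: [0.4753, 0.3046, 0.0816]
orientation: [0.001, 0.772, 0.636, 0.001]
force: [8.5, -1.0, -4.1]
grip_width: 0.0189
grasp_force: 30.0
scene 0.056 red -1.4 dark -3.0 n 17 5
scene -0.056 red 3.4 dark -23.8 n 6 55
top 0.056 red 0.0 dark 0.0 n 0 0
top -0.056 red -0.6 dark -29.2 n 16 20
[0.4753 0.3046 0.0815] [ 8.7 -1.5 -4. ]
```

View pics/c7.png

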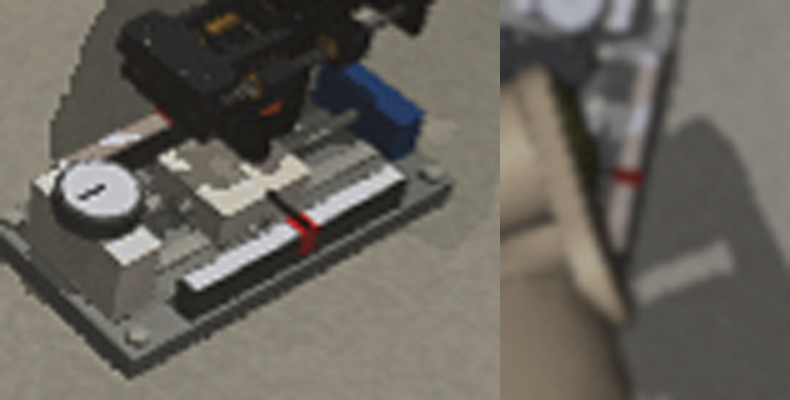

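The pointer lies on the red mark (crop (300,222) left; (627,175) in the top crop). I'll compare finely in both views.

```bash
python3 - <<'E'
from g import *
C0=np.array([.49028,.3014]);th=np.radians(-10.98);xs=np.arange(-.016,.017,.001);print((xs*1000).astype(int).tolist())
for f in('top0','atop','btop'):
    im=load(f)
    for off in(-.053,-.059):
        r=prof('top',im,C0,th,off,.046,xs,[-.002,0,.002]);print(f,off,'R',r[:,0].astype(int).tolist(),'\n G',r[:,1].astype(int).tolist())
for f in('scene0','ascene','bscene'):
  for off in (.05,.055,.06):
    r=prof('scene',load(f),C0,th,off,.044,xs,[-.001,0,.001]);print(f,off,'R',r[:,0].astype(int).tolist(),'\n G',r[:,1].astype(int).tolist())
E
```

```text
[-16, -15, -13, -12, -11, -10, -9, -8, -7, -6, -5, -4, -3, -2, -1, 0, 0, 1, 2, 3, 4, 5, 6, 7, 8, 9, 10, 11, 12, 13, 14, 15, 16]
top0 -0.053 R [159, 159, 159, 160, 161, 161, 162, 163, 163, 163, 163, 163, 163, 163, 164, 164, 164, 163, 162, 162, 161, 161, 161, 160, 161, 161, 162, 162, 162, 161, 161, 161, 161] 
 G [162, 162, 162, 163, 162, 159, 155, 151, 144, 132, 120, 108, 97, 87, 76, 66, 62, 69, 77, 85, 96, 108, 121, 135, 145, 151, 156, 162, 165, 164, 164, 164, 164]
top0 -0.059 R [131, 131, 131, 133, 134, 135, 137, 139, 142, 144, 145, 147, 148, 150, 150, 150, 151, 150, 148, 145, 142, 140, 138, 137, 136, 135, 135, 134, 134, 133, 133, 134, 134] 
 G [133, 133, 133, 133, 134, 132, 128, 124, 119, 112, 101, 90, 80, 70, 63, 57, 51, 51, 60, 68, 77, 86, 97, 107, 117, 125, 128, 132, 134, 136, 136, 136, 137]
atop -0.053 R [60, 60, 60, 61, 62, 64, 66, 69, 72, 75, 77, 79, 81, 84, 87, 91, 94, 99, 103, 107, 111, 116, 120, 125, 129, 131, 134, 136, 136, 136, 136, 136, 136] 
 G [57, 56, 56, 56, 56, 56, 56, 57, 57, 54, 51, 47, 44, 42, 40, 37, 38, 46, 54, 62, 72, 82, 93, 103, 112, 116, 121, 125, 127, 127,
[... 3300 characters left out ...]
4, 145, 143, 137, 129, 121, 112]
bscene 0.055 R [195, 199, 199, 196, 193, 188, 178, 158, 133, 105, 78, 63, 65, 81, 111, 141, 164, 171, 167, 165, 172, 185, 195, 199, 198, 197, 196, 196, 196, 195, 194, 192, 191] 
 G [197, 199, 193, 178, 155, 126, 94, 66, 45, 31, 26, 25, 26, 27, 29, 34, 43, 60, 83, 112, 145, 177, 198, 204, 203, 201, 199, 198, 198, 197, 195, 193, 191]
bscene 0.06 R [194, 193, 195, 197, 195, 190, 179, 160, 132, 100, 73, 58, 59, 77, 103, 129, 147, 159, 164, 165, 169, 176, 183, 186, 185, 187, 193, 198, 196, 191, 188, 187, 188] 
 G [197, 196, 193, 185, 168, 142, 109, 78, 55, 39, 29, 26, 26, 27, 29, 32, 41, 56, 79, 109, 140, 166, 184, 191, 189, 190, 194, 199, 196, 191, 187, 186, 187]
```

```bash
python3 - <<'E'
from g import *
C0=np.array([.49028,.3014]);th=np.radians(-10.98);e=np.array([np.cos(th),np.sin(th)]);f=np.array([-e[1],e[0]])
V,U=np.mgrid[215:300,150:430];uv=np.c_[U.ravel(),V.ravel()]
for n,fs in(('top',('top0','btop')),('scene',('scene0','bscene'))):
  Pm=plane(n,uv,.044)[:,:2]-C0;Pp=plane(n,uv,.049)[:,:2]-C0
  for F in fs:
    im=load(F)[V.ravel(),U.ravel()]
    for s in(1,-1):
      for hw in (.004,.006):
        g=lambda P:(P@e,np.abs(P@f-s*.056)<hw)
        x,k=g(Pm);k&=np.abs(x+0.003*(n=='scene'))<.016;w=np.clip(im[:,0]-im[:,1]-8,0,None)*k;xr=(w*x).sum()/w.sum()
        x,k=g(Pp);x0=.038 if F[-1]=='0' else 0;k&=np.abs(x-x0)<.012
        base=np.percentile(im[k,0],85);w=np.clip(base-im[:,0]-12,0,None)*k;xp=(w*x).sum()/w.sum()
        print(F,s,hw,'red %.1f ptr %.1f diff %.1f'%(xr*1e3,xp*1e3,(xp-xr)*1e3),int(base),(w>0).sum())
s=observe();print(s['tool_pos'])
E
```

```text
top0 1 0.004 red 0.3 ptr 38.1 diff 37.8 159 6
top0 1 0.006 red 0.0 ptr 37.9 diff 37.8 157 9
top0 -1 0.004 red 0.1 ptr 37.4 diff 37.3 162 7
top0 -1 0.006 red 0.1 ptr 38.8 diff 38.8 161 10
btop 1 0.004 red 4.2 ptr 11.3 diff 7.1 166 2
btop 1 0.006 red 3.7 ptr 10.3 diff 6.6 167 5
btop -1 0.004 red -0.1 ptr -0.1 diff -0.0 135 9
btop -1 0.006 red -0.2 ptr 0.0 diff 0.2 134 13
scene0 1 0.004 red -3.6 ptr 37.4 diff 41.1 199 11
scene0 1 0.006 red -4.0 ptr 37.5 diff 41.6 198 18
scene0 -1 0.004 red -4.0 ptr 36.7 diff 40.6 192 12
scene0 -1 0.006 red -4.3 ptr 36.9 diff 41.2 194 17
bscene 1 0.004 red -2.5 ptr 0.3 diff 2.9 192 13
bscene 1 0.006 red -3.4 ptr -0.2 diff 3.2 195 18
bscene -1 0.004 red 2.2 ptr -3.7 diff -5.9 87 7
bscene -1 0.006 red 2.3 ptr -4.0 diff -6.3 87 15
[0.47526776 0.30459333 0.081542  ]
```

The top view says the pointer is centred to about 0.1 mm. The scene view, allowing for the pointer's visible side face, says about 1.5 mm short. I'll pull roughly 0.8 mm more.

```bash
python3 -m creep '[0,-0.035,0,0,0,0,0, 0,0,0,0,0,0,0, 0,0,0,0,0,0,0, 0,0,0,0,0,0,0, 0,0,0,0,0,0,0]'; python3 m.py c
```

```text
time_s: 20.3
tool_pos: [0.4745, 0.3047, 0.0816]
orientation: [0.001, 0.772, 0.636, 0.001]
force: [9.3, -0.7, -3.7]
grip_width: 0.019
grasp_force: 30.0
scene 0.056 red -0.6 dark -3.7 n 17 6
scene -0.056 red 2.7 dark -24.2 n 7 55
top 0.056 red 0.0 dark 0.0 n 0 0
top -0.056 red -0.3 dark -29.6 n 16 19
[0.4745 0.3048 0.0816] [ 9.8 -1.8 -4.8]
```

```bash
python3 -c "
from bench import *
print(sign_off())"
```

```text
the job is handed in; nothing more can be done
None
```

The job is handed in: the reader was held over the green card's code for over 1.5 s and stood back in its dock, and the gripper still holds the carriage about 38.5 mm open, with the pointers on the red marks to within about 1–2 mm, the two cameras differing by that much.

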